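# Open the push-and-turn cap of the shoe cleaner

### The job

Open the safety cap of the white shoe-cleaner bottle standing in the steel cradle: grip its orange cap, press it down against the spring, and while it is down twist it anticlockwise (seen from above) about a sixth of a turn until it is free. Then lift the cap straight up and finish still holding it in the gripper, level and still, centred over the bottle's mouth with roughly 6 cm of clear air between them so that drips fall back in: do not put it down or let go. Leave the other things on the bench where they are.

Things in the scene. Friction and masses are not known exactly. Their poses are not given: they have to be found in the camera images.
- bottle: White square plastic bottle (88 x 88 mm, teal band) in a low dark steel cradle fixed to the bench: it neither moves nor turns. Origin: centre of the cradle's underside, on the bench; z up through the neck's middle, x and y square to its sides. Flat top of the square body at 115 mm, shoulder sloping up to 130 mm (radius 26 mm there), neck 37 mm in diameter up to 168 mm.
- mouth (a point): Centre of the bottle's mouth, the top of its neck, 168 mm above the bench. Two lugs on the neck, on the bottle's +x and -x sides, hold the cap.
- cap: Orange round cap with 16 flats, 56 mm across, 40 mm high, about 45 g. Origin: centre of its open underside, z up. At the start it is locked on the neck, centred, its underside 142 mm above the bench (12 mm above the shoulder), its x axis along the bottle's x within 5 degrees of play. Not pressed, or turned clockwise, it is blocked. Its skirt reaches 26 mm down over the neck.
- cap_top (a point): Centre of the cap's closed top, 40 mm above its underside; a white bar on it lies along the cap's x. To free the cap: press it down more than 4 mm (5 to 7 is good, 8 is the stop), keep it down and turn it anticlockwise seen from above. Past 40 degrees it is free, at about 145 it meets a stop; 60 to 70 is good. Then it lifts straight up.
- spring_seal (a joint): Sprung rubber seal on the neck under the cap's top, m: 0 with the cap locked, grows as the cap is pressed down (stop at 0.008), falls to about -0.004 when the cap is off. Push about 4 N at 0, 0.9 N more for each mm: about 9.5 N at 6 mm.
- polish_bottle: Grey round polish bottle with a navy band and a small white cap, 72 mm in diameter, 138 mm high, loose. Origin: centre of its underside. Not to be disturbed.
- coin_cup: Stainless steel coin cup, 72 mm in diameter at the rim, 75 mm high. Origin: centre of its underside. Not to be disturbed.
- incense_plate: White ceramic incense plate, 116 mm in diameter, 16 mm high. Origin: centre of its underside. Not to be disturbed.
- door_wedge: Grey plastic door wedge, 120 x 42 mm, 31 mm high at the thick end (+x). Origin: centre of its underside. Not to be disturbed.
- cedar_insert_a: Cedar shoe insert, 240 mm long along x, 62 mm wide, 34 mm high. Origin: underside, near its middle. Not to be disturbed.
- cedar_insert_b: The second cedar shoe insert, the same as the first.
Not all that is in view belongs to the job. Of the things shaped like the cap, the orange one is meant. Leave any yellow look-alike of the bottle alone.

How it is judged:
On the way, in this order (a step that is already met when the one before it is completed fails the run):
1. the cap, not yet turned, is pressed down at least 3 mm on the neck (value of joint spring_seal above 0.003 m and z of cap in the frame of bottle below 0.139 m and angle between the x axis of cap and the x axis of bottle, either way round below 0.25 rad and horizontal distance between cap and bottle below 0.006 m), for 0.05 s.
2. the cap is turned free, by more than 30 degrees, while still on the neck (angle between the x axis of cap and the x axis of bottle, either way round above 0.53 rad and horizontal distance between cap and bottle below 0.01 m and z of cap in the frame of bottle below 0.16 m), for 0.05 s.
At the end, for the whole second after the job is handed in: The fingers hold the cap (more than 1 N) still (under 3 cm/s) and level (within 15 degrees), its underside 3 to 12 cm above the bottle's mouth and within 2 cm of its axis, not touching the bottle (z of cap in the frame of mouth between 0.03 and 0.12 m and horizontal distance between cap and mouth below 0.02 m and angle between cap's own z axis and vertical below 0.26 rad and contact force between the fingers and cap above 1 N and contact force between cap and bottle below 0.1 N and linear speed of cap below 0.03 m/s); the arm keeps its last pose, push and grip.
It fails at once if another thing on the bench (polish bottle, cup, plate, wedge or cedar insert) is moved more than 3 cm (distance of any of polish_bottle, coin_cup, incense_plate, door_wedge, cedar_insert_a, cedar_insert_b from where it was at the start of the episode above 0.03 m).
It also fails if it takes over 35 s, if anything falls off the work surface, if the arm or the gripper's body presses on something with over 40 N, if the wrist force passes 120 N, or if a joint passes its speed limit or range.

### The arm

A 7-joint arm with a two-finger parallel gripper is mounted at the origin on the work surface. World frame = base frame: x ahead of the robot, y to its left, z up, the work surface at z = 0. Lengths are in m, angles in rad, forces in N, time in s.
With the tool pointing down it reaches from about 0.4 to 0.875 m from the base axis. Payload 6.5 kg.
Tool frame: the origin (TCP) lies between the finger pads; the fingertips stand 19 mm ahead of it and the grasp point (between the pads) is the TCP; x points along the fingers, y is the direction in which the jaws open and shut, and the axes are right-handed (so a half turn about x gives the same grasp; the last joint's range is limited). The gripper opens to 88 mm and grips with 3 to 60 N. Pads are 18 mm wide; open, the fingers measure 123 mm over their backs; the gripper's body (75 mm by 187 mm) begins 45 mm behind the grasp point.
Start: joints at [1.142, 0.536, -0.004, 1.538, 0.003, 1.067, -0.071], TCP at [0.231, -0.608, 0.237] pointing down, gripper open.
Joint ranges: [-2.7, 2.7], [-0.37, 2.16], [-1.27, 1.26], [0.24, 2.4], [-1.31, 4.45], [0.19, 1.91], [-2.76, 2.76]. Speed limits (rad/s): [2.39, 2.39, 3.14, 3.14, 3.14, 3.14, 3.14].

### API

Orientations are given as a rotation vector (axis times angle).
In Python, from workcell import monitor, camera, env gives the robot as it stands.
- The arm moves only by the tool carry_out, never from a script. Its arguments are lists of equal length, an entry for each row: "claw": the finger opening in mm, from 0 to 88.1; "xyz": the shift along the tool's x, y, z in mm, a list of three; "angular": the turn, a rotation vector about the tool's x, y, z in degrees, a list of three. In form: {"claw": [claw, ...], "xyz": [[dx, dy, dz], ...], "angular": [[ax, ay, az], ...]}. A call has 1 to 12 rows; each row shifts and turns the commanded pose from where the row before left it, along the tool's axes as they then stand; what a row does not reach is not made up. A row lasts 1/10 s, in which the tool goes at most 50 mm and 8.59 degrees, less where a joint would pass 70% of its speed; a pose out of reach is approached as far as the arm can. A call is refused whole if a number of a shift passes 50 or a number of a turn 8.59, either way. A call with a gripper value outside its range is refused whole. The fingers move at their own pace and stop on an object; the grip force is fixed at half the most. Time passes only in rows, so rows that do not move let the fingers close. It gives the time, the measured TCP pose, the force and the opening at its end, in the units of the state.
- monitor.read_state(): the state, without advancing time (a new reading comes with each control period).
- camera(name): name is "scene" or "top" or "wrist"; returns a dict with "color" (420x560x3 uint8, red, green, blue), "z_map" (420x560 float32, m along the optical axis (not along the pixel's ray), 0 where there is no reading), "intrinsics" (3x3 intrinsics, pixels), "position" and "orientation" of the camera in the world; the wrist camera has in their place "mount" (4x4, takes a point from camera to tool coordinates, whose origin is the TCP and whose axes are the tool frame's). Camera axes: x right, y up, looking along -z (the intrinsics and any distortion apply to the point x, -y, -z); pixel columns grow to the right and rows downward; lengths in m; the calibration is good to about 2 mm. A picture is of the moment at which its call begins: read the wrist's pose just before it.
- env.hand_in(): hands the job in, once; it reports no verdict.
The state is a dict: "clock": time; "qpos": joint angles; "qd": joint speeds; "effort": joint torques, N m; "tool_pos": TCP position; "ee_rot": TCP orientation; "ft_force": force on the tool from outside, world axes, zero at the start; "wrist_torque": the same for the moment, N m; "grip_width": finger opening in m.
Only numpy, scipy, OpenCV 4.12 (cv2) and the standard library are available. Lean on these libraries where they do the work, as an engineer would, in place of code of your own. Each camera call takes 0.05 s, during which the arm holds its last target.

## Working session

There is one attempt and no reset: what is moved stays moved. The work goes in short steps, Python scripts to look and compute and a tool call to move; the robot and the scene stay as the last step left them, time stands still between calls to the robot, and variables do not carry over. Pictures are saved under pics/ and viewed, and the job is handed in when it is done.

Besides the shell and the picture viewer there is one more tool, called as name(argument=value, ...), one argument or row to a line, values as JSON. carry_out: Moves the arm, as the interface text tells. Its arguments: {"type":"object","properties":{"claw":{"type":"array","items":{"type":"number"}},"xyz":{"type":"array","items":{"type":"array","items":{"type":"number"}}},"angular":{"type":"array","items":{"type":"array","items":{"type":"number"}}}},"required":["claw","xyz","angular"]}

```bash
ls; mkdir -p pics; cat > h.py <<'E'
import numpy as np, cv2
from scipy.spatial.transform import Rotation as R
from workcell import monitor, camera, env
def save(n,im,s=1): cv2.imwrite('pics/'+n+'.png',cv2.resize(im[:,:,::-1],None,fx=s,fy=s,interpolation=cv2.INTER_CUBIC))
E
python3 - <<'E'
from h import *
s=monitor.read_state(); print(s)
for n in ['scene','top']:
    c=camera(n); save(n+'0',c['color']); np.savez(n+'0.npz',**c)
    print(n,c['intrinsics'],c['position'],c['orientation'],c.keys())
E
```

```text
pics
{'clock': 0.0, 'qpos': array([ 1.1417821 ,  0.53717814, -0.0044457 ,  1.53883569,  0.00262149,
        1.06727169, -0.071174  ]), 'qd': array([-0.00034843,  0.00141075, -0.00026915, -0.00154538, -0.00021562,
        0.00035619,  0.00068884]), 'effort': array([ 1.05171275e-03, -5.70982218e+01,  9.90792029e-01, -2.51613647e+01,
       -5.63747284e-02,  1.79252273e-02,  1.42402532e-04]), 'tool_pos': array([ 0.23046172, -0.60713638,  0.23624584]), 'ee_rot': array([ 2.02372799,  0.37307815, -2.02463385]), 'ft_force': array([-0.38906307,  0.34356363, -0.42594577]), 'wrist_torque': array([ 0.04698678, -0.04676432, -0.00988072]), 'grip_width': 0.08823432863613152}
scene [[407.80308449   0.         288.28508626]
 [  0.         407.80308449 206.35658998]
 [  0.           0.           1.        ]] [1.11154504 0.13692794 1.14642299] [0.36203358 0.50418042 1.80423299] dict_keys(['color', 'z_map', 'intrinsics', 'position', 'orientation'])
top [[385.98034823   0.         286.24487311]
 [  0.         385.98034823 212.32833428]
 [  0.           0.           1.        ]] [ 0.45206111 -0.02559613  1.15445761] [ 0.0081563  -0.05253667 -1.55042224] dict_keys(['color', 'z_map', 'intrinsics', 'position', 'orientation'])
```

View pics/scene0.png

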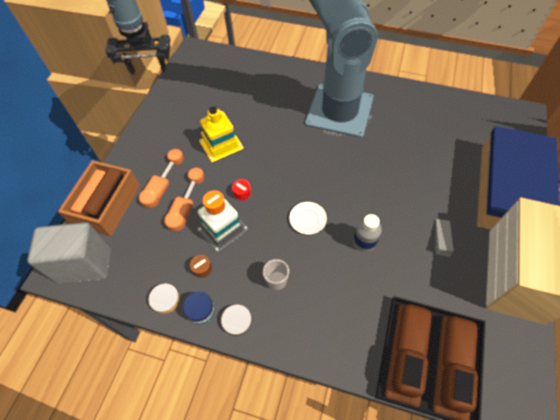

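View pics/top0.png

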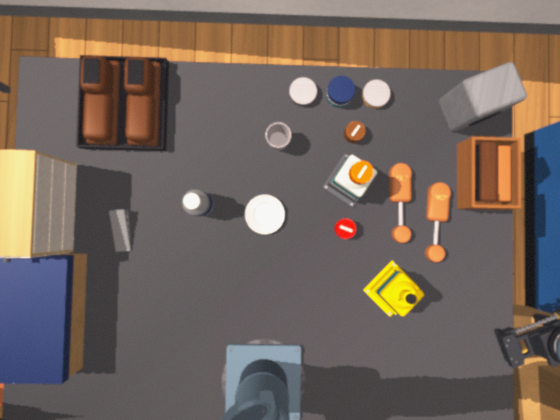

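The white bottle with the orange cap is at scene (213,201) and top (362,173). These could be mistaken for it:
- Red cap: scene (241,189), top (345,229).
- Brown cap: scene (200,265), top (355,131).
- Yellow bottle with black cap: scene (217,135), top (395,290).

I choose the orange cap on the white bottle and will check it in a crop.

```bash
cat >> h.py <<'E'
def world(c,mask=None):
    z=c['z_map'];K=c['intrinsics'];v,u=np.mgrid[:z.shape[0],:z.shape[1]]
    P=np.stack([(u-K[0,2])/K[0,0]*z,-(v-K[1,2])/K[1,1]*z,-z],-1)
    return P@R.from_rotvec(c['orientation']).as_matrix().T+c['position']
E
python3 - <<'E'
from h import *
for n,(u0,u1,v0,v1) in {'top':(315,425,115,225),'scene':(180,260,175,255)}.items():
    c=dict(np.load(n+'0.npz')); W=world(c)
    save(n+'crop',c['color'][v0:v1,u0:u1],6)
    col=c['color'].astype(int); 
    sub=np.zeros(col.shape[:2],bool); sub[v0:v1,u0:u1]=1
    hsv=cv2.cvtColor(c['color'],cv2.COLOR_RGB2HSV)
    m=sub&(W[...,2]>.174)&(W[...,2]<.195)&(c['z_map']>0)
    p=W[m]; print(n,'captop',m.sum(),p.mean(0),p.min(0),p.max(0), (p.min(0)+p.max(0))/2)
    (cx,cy),r=cv2.minEnclosingCircle(p[:,:2].astype(np.float32)); print('circle',cx,cy,r)
    w=m&(hsv[...,1]<90); q=W[w]; q2=q[:,:2]-q[:,:2].mean(0)
    U,S,V=np.linalg.svd(q2); print('bar',len(q),q.mean(0),np.degrees(np.arctan2(V[0,1],V[0,0])),S)
    b=sub&(W[...,2]>.108)&(W[...,2]<.122); q=W[b]; r=cv2.minAreaRect(q[:,:2].astype(np.float32)); print('body top',b.sum(),r)
    b=sub&(W[...,2]>.01)&(W[...,2]<.122); q=W[b]; r=cv2.minAreaRect(q[:,:2].astype(np.float32)); print('all',b.sum(),r)
    # bench check
    print('bench', np.median(W[200:260,150:400,2]))
E
```

```text
top captop 402 [ 0.59753338 -0.2428216   0.18198523] [ 0.56894884 -0.27255171  0.17463603] [ 0.62514684 -0.2144738   0.18783299] [ 0.59704784 -0.24351275  0.18123451]
circle 0.5976043939590454 -0.24346061050891876 0.02932349592447281
bar 41 [ 0.59844494 -0.2430836   0.18303711] 146.7759354490473 [0.06553331 0.01348863]
body top 411 ((0.5973713397979736, -0.24319672584533691), (0.08738430589437485, 0.0874512568116188), 57.28268814086914)
all 2086 ((0.6177220344543457, -0.2995568811893463), (0.3020271360874176, 0.25213509798049927), 1.1779125928878784)
bench 0.0005305202810246268
scene captop 300 [ 0.60094297 -0.24225758  0.18118056] [ 0.57204083 -0.27074342  0.17424874] [ 0.62806372 -0.21367211  0.18696137] [ 0.60005227 -0.24220777  0.18060506]
circle 0.5999107956886292 -0.2429722547531128 0.029468003660440445
bar 35 [ 0.59736319 -0.2439165   0.18261429] -31.644321093413684 [0.05823276 0.01873414]
body top 338 ((0.6010751128196716, -0.24247342348098755), (0.08597558736801147, 0.08628258854150772), 56.627811431884766)
all 1742 ((0.5550473928451538, -0.2925799489021301), (0.25559863448143005, 0.22728483378887177), 7.045621395111084)
bench 0.0005448548211711701
```

View pics/topcrop.png

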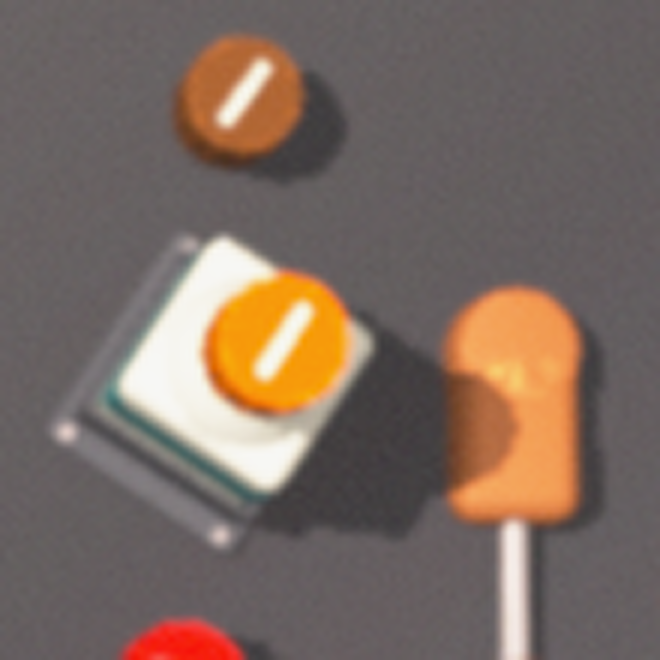

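View pics/scenecrop.png

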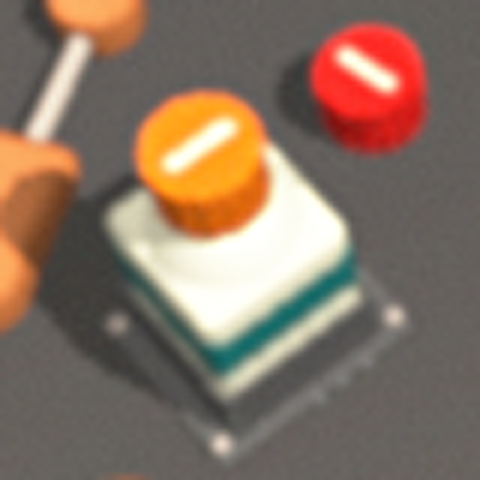

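Both crops show the orange cap with its white bar, sitting on the white, teal-banded bottle. The cap centre is about (0.598, -0.243), its top at z = 0.182, and the bar points along about -33°/147°. Next I work out the approach.

```bash
cat >> h.py <<'E'
def st():
    s=monitor.read_state(); M=R.from_rotvec(s['ee_rot']).as_matrix()
    print('t',s['clock'],'p',s['tool_pos'].round(4),'w',round(s['grip_width'],4),'F',s['ft_force'].round(2),'q7',s['qpos'].round(3)); print(M.round(4).tolist(),'jaw yaw',np.degrees(np.arctan2(M[1,1],M[0,1])))
    return s,M
def need(p,yaw=None):
    s,M=st(); print('tool shift mm',(M.T@(np.array(p)-s['tool_pos'])*1000).round(1))
    if yaw is not None:
        y=np.array([np.cos(np.radians(yaw)),np.sin(np.radians(yaw)),0]);x=np.array([0,0,-1.]);T=np.c_[x,y,np.cross(x,y)]
        print('turn deg',np.degrees(R.from_matrix(M.T@T).as_rotvec()).round(2))
E
python3 -c "
from h import *
need([.5985,-.243,.26],-33)"
```

```text
t 0.1 p [ 0.2305 -0.6072  0.2363] w 0.0881 F [-0.77 -0.03 -0.17] q7 [ 1.142  0.537 -0.004  1.539  0.003  1.067 -0.071]
[[-0.0006, 0.3549, -0.9349], [0.0014, -0.9349, -0.3549], [-1.0, -0.0015, 0.0001]] jaw yaw -69.21074297353705
tool shift mm [ -23.4 -209.9 -473.3]
turn deg [-3.621e+01 -2.000e-02  8.000e-02]
```

```bash
python3 - <<'E'
from h import *
c=dict(np.load('top0.npz')); W=world(c)
for n,(u0,u1,v0,v1) in {'yellow':(360,430,260,320),'crate':(455,525,130,215),'bag':(435,530,60,140),'jars':(285,395,70,110)}.items():
    p=W[v0:v1,u0:u1].reshape(-1,3); p=p[(p[:,2]>.03)]; i=p[:,2].argmax(); print(n,p.min(0),p.max(0),p[i])
E
```

```text
yellow [ 0.20896195 -0.43034655  0.03045874] [ 0.45206111 -0.02559613  1.15445761] [ 0.45206111 -0.02559613  1.15445761]
crate [ 0.45206111 -0.7154376   0.03003426] [ 0.71938132 -0.02559613  1.15445761] [ 0.45206111 -0.02559613  1.15445761]
bag [ 0.45206111 -0.71378593  0.03023316] [ 0.90210649 -0.02559613  1.15445761] [ 0.45206111 -0.02559613  1.15445761]
jars [ 0.45206111 -0.35586881  0.03000766] [ 0.89670834 -0.02559613  1.15445761] [ 0.45206111 -0.02559613  1.15445761]
```

```bash
python3 - <<'E'
from h import *
c=dict(np.load('top0.npz')); W=world(c); W[c['z_map']==0]=0
for n,(u0,u1,v0,v1) in {'yellow':(360,430,260,320),'crate':(455,525,130,215),'bag':(435,530,60,140)}.items():
    p=W[v0:v1,u0:u1].reshape(-1,3); p=p[(p[:,2]>.03)]; i=p[:,2].argmax(); print(n,p.min(0),p.max(0),p[i])
E
```

```text
yellow [ 0.20896195 -0.43034655  0.03045874] [ 0.34417265 -0.3066653   0.18175702] [ 0.26999031 -0.36449601  0.18175702]
crate [ 0.51872197 -0.7154376   0.03003426] [ 0.71938132 -0.57192786  0.11942505] [ 0.58962637 -0.60740878  0.11942505]
bag [ 0.71093587 -0.71378593  0.03023316] [ 0.90210649 -0.51235523  0.17468659] [ 0.85430734 -0.62450423  0.17468659]
```

carry_out(
  claw=[88,88,88,88,88,88,88,88,88,88,88,88],
  xyz=[
    [-3,-17,-39],
    [-3,-17,-39],
    [-3,-18,-40],
    [-2,-18,-40],
    [-2,-18,-40],
    [-2,-18,-40],
    [-2,-18,-40],
    [-2,-18,-40],
    [-2,-18,-40],
    [-2,-17,-39],
    [0,-17,-39],
    [0,-16,-37],
  ],
  angular=[
    [0,0,0],
    [0,0,0],
    [0,0,0],
    [0,0,0],
    [0,0,0],
    [0,0,0],
    [0,0,0],
    [0,0,0],
    [0,0,0],
    [0,0,0],
    [0,0,0],
    [0,0,0],
  ],
)

```text
clock: 1.3
tool_pos: [0.5993, -0.2417, 0.2598]
ee_rot: [2.023, 0.372, -2.024]
ft_force: [0.5, 0.1, -0.8]
grip_width: 0.0877
```

carry_out(
  claw=[88,88,88,88,88,88],
  xyz=[
    [0,0,0],
    [0,0,0],
    [0,0,0],
    [0,0,0],
    [0,0,0],
    [0,0,0],
  ],
  angular=[
    [-7,0,0],
    [-7,0,0],
    [-7,0,0],
    [-7,0,0],
    [-8,0,0],
    [0,0,0],
  ],
)

```text
clock: 1.9
tool_pos: [0.598, -0.2435, 0.2596]
ee_rot: [1.621, 0.879, -1.622]
ft_force: [-0.4, -0.1, 0.0]
grip_width: 0.0881
```

```bash
python3 - <<'E'
from h import *
need([.5985,-.243,.26],-33)
c=camera('wrist'); save('w1',c['color']); np.savez('w1.npz',**c); print(c['mount'],c['intrinsics'])
E
```

```text
t 1.9 p [ 0.598  -0.2435  0.2596] w 0.0881 F [-0.37 -0.08  0.01] q7 [ 0.501  0.525 -0.268  1.514  0.147  1.124 -0.375]
[[-0.0009, 0.8372, -0.5468], [0.0006, -0.5468, -0.8372], [-1.0, -0.0011, -0.0]] jaw yaw -33.15067224237387
tool shift mm [-0.4  0.2 -0.7]
turn deg [-0.15 -0.    0.06]
[[ 4.47095139e-04  3.09939079e-01 -9.50756314e-01 -1.47023254e-01]
 [ 9.99999891e-01 -2.63768223e-04  3.84265669e-04  8.39975355e-06]
 [-1.31680356e-04 -9.50756382e-01 -3.09939163e-01 -8.11535285e-02]
 [ 0.00000000e+00  0.00000000e+00  0.00000000e+00  1.00000000e+00]] [[336.03662318   0.         284.84996978]
 [  0.         336.03662318 209.38156615]
 [  0.           0.           1.        ]]
```

View pics/w1.png

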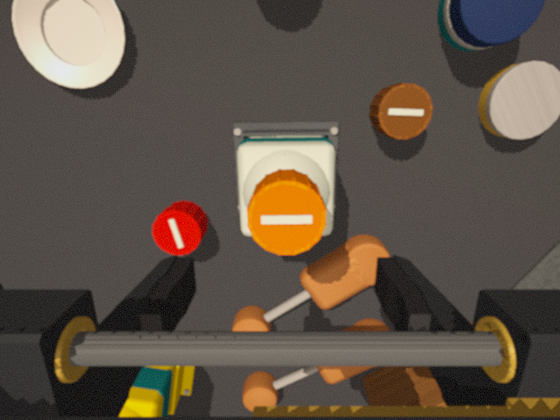

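The wrist view shows the cap top at about (287,213). The bar is level, so it lies along the jaw axis. I'll measure the centre and the flats.

```bash
python3 - <<'E'
from h import *
s,M=st()
c=dict(np.load('w1.npz')); save('w1c',c['color'][150:275,225:350],6)
z=c['z_map'];K=c['intrinsics'];v,u=np.mgrid[:420,:560]
P=np.stack([(u-K[0,2])/K[0,0]*z,-(v-K[1,2])/K[1,1]*z,-z],-1)
T=P@c['mount'][:3,:3].T+c['mount'][:3,3]; W=T@M.T+s['tool_pos']
sub=np.zeros((420,560),bool); sub[150:275,225:350]=1
m=sub&(abs(W[...,2]-.182)<.006)&(z>0); p=W[m]; t=T[m]
print(m.sum(),np.median(p[:,2]),(p.min(0)+p.max(0))/2,p.max(0)-p.min(0)); (a,b),r=cv2.minEnclosingCircle(t[:,1:].astype(np.float32)); print('tool yz circle',a,b,r)
hsv=cv2.cvtColor(c['color'],cv2.COLOR_RGB2HSV)
w=m&(hsv[...,1]<90); q=W[w]; q2=q[:,:2]-q[:,:2].mean(0);U,S,V=np.linalg.svd(q2,full_matrices=False); print('bar',len(q),q.mean(0),T[w].mean(0),np.degrees(np.arctan2(V[0,1],V[0,0])))
E
```

```text
t 1.95 p [ 0.598  -0.2435  0.2596] w 0.0882 F [-0.91  0.2   0.18] q7 [ 0.501  0.524 -0.267  1.514  0.147  1.124 -0.379]
[[-0.0008, 0.835, -0.5503], [0.0006, -0.5503, -0.835], [-1.0, -0.0009, -0.0001]] jaw yaw -33.38917387322882
4781 0.18159548499937916 [ 0.59934969 -0.24266591  0.18059462] [0.05759584 0.05780864 0.00903491]
tool yz circle 0.00021131942048668861 -0.0012088874354958534 0.02935219556093216
bar 465 [ 0.59861027 -0.24265832  0.18293513] [ 7.67143496e-02  9.08832423e-05 -1.00814133e-03] -32.492285675404176
```

View pics/w1c.png

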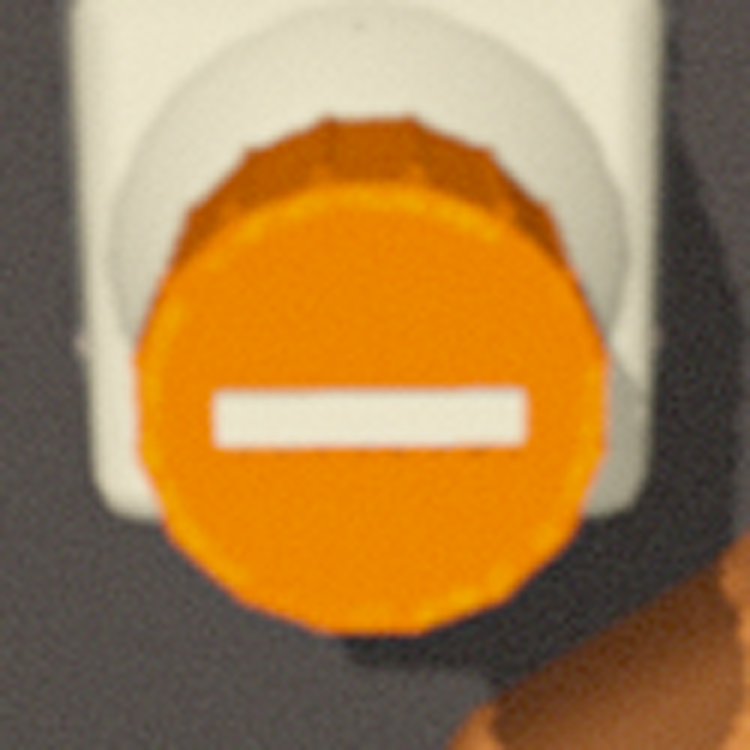

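The flats face the jaws squarely, and the cap centre is about 1 mm towards -z in tool axes. I go down 96 mm and close.

carry_out(
  claw=[88,88,88,88,88,40,40,40,40,40,40],
  xyz=[
    [25,0,-1],
    [25,0,0],
    [25,0,0],
    [21,0,0],
    [0,0,0],
    [0,0,0],
    [0,0,0],
    [0,0,0],
    [0,0,0],
    [0,0,0],
    [0,0,0],
  ],
  angular=[
    [-0.5,0,0],
    [0,0,0],
    [0,0,0],
    [0,0,0],
    [0,0,0],
    [0,0,0],
    [0,0,0],
    [0,0,0],
    [0,0,0],
    [0,0,0],
    [0,0,0],
  ],
)

```text
clock: 3.05
tool_pos: [0.5994, -0.2428, 0.1649]
ee_rot: [1.617, 0.881, -1.615]
ft_force: [-0.2, -0.1, 4.1]
grip_width: 0.0551
```

```bash
python3 - <<'E'
from h import *
st()
c=camera('wrist'); save('w2',c['color'])
E
```

```text
t 3.05 p [ 0.5994 -0.2428  0.1649] w 0.0551 F [-0.23 -0.11  4.09] q7 [ 0.49   0.623 -0.254  1.595  0.182  0.945 -0.396]
[[0.0013, 0.8413, -0.5406], [-0.0006, -0.5406, -0.8413], [-1.0, 0.0014, -0.0002]] jaw yaw -32.722765457712384
```

View pics/w2.png

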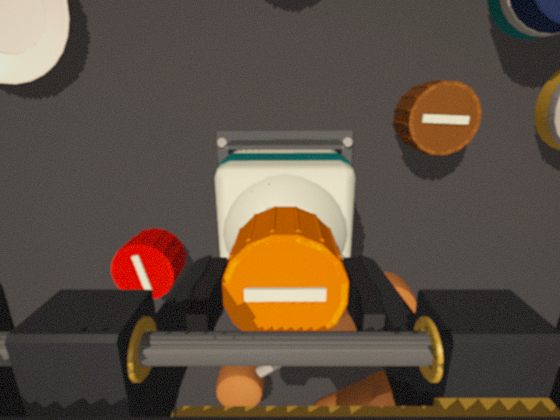

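The cap is gripped: opening 55 mm, cap centred between the fingers at (286,275). I now press in small rows and watch the force and height.

carry_out(
  claw=[40,40,40,40,40],
  xyz=[
    [2,0,0],
    [2,0,0],
    [2,0,0],
    [0,0,0],
    [0,0,0],
  ],
  angular=[
    [0,0,0],
    [0,0,0],
    [0,0,0],
    [0,0,0],
    [0,0,0],
  ],
)

```text
clock: 3.6
tool_pos: [0.5994, -0.2429, 0.159]
ee_rot: [1.617, 0.882, -1.615]
ft_force: [-1.8, 1.2, 9.6]
grip_width: 0.0555
```

```bash
python3 - <<'E'
from h import *
st()
c=camera('scene'); save('s3',c['color'][160:260,170:270],6)
W=world(c); m=np.zeros(W.shape[:2],bool); m[190:215,195:235]=1; hsv=cv2.cvtColor(c['color'],cv2.COLOR_RGB2HSV)
E
```

```text
t 3.6 p [ 0.5994 -0.2429  0.159 ] w 0.0555 F [-1.79  1.25  9.65] q7 [ 0.489  0.63  -0.253  1.599  0.184  0.935 -0.398]
[[0.0011, 0.8413, -0.5406], [-0.0006, -0.5406, -0.8413], [-1.0, 0.0012, -0.0001]] jaw yaw -32.721161321269356
```

View pics/s3.png

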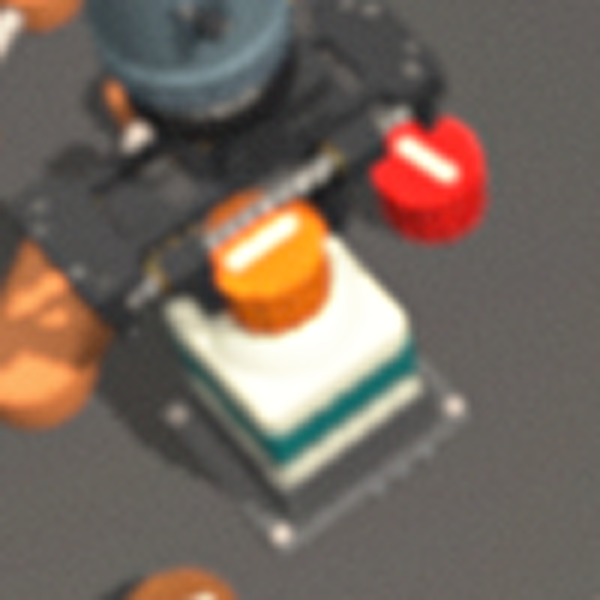

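The push is 9.6 N and the TCP dropped 5.9 mm, which matches about 6 mm on the spring. Next I twist anticlockwise, which is negative about tool x. I start with 24° and check.

carry_out(
  claw=[40,40,40,40,40],
  xyz=[
    [0,0,0],
    [0,0,0],
    [0,0,0],
    [0,0,0],
    [0,0,0],
  ],
  angular=[
    [-6,0,0],
    [-6,0,0],
    [-6,0,0],
    [-6,0,0],
    [0,0,0],
  ],
)

```text
clock: 4.15
tool_pos: [0.5999, -0.2428, 0.1592]
ee_rot: [1.319, 1.133, -1.316]
ft_force: [-0.4, -0.2, 8.9]
grip_width: 0.0557
```

```bash
python3 - <<'E'
from h import *
s,M=st(); print(s['wrist_torque'])
c=camera('wrist'); save('w4',c['color'])
E
```

```text
t 4.15 p [ 0.5999 -0.2428  0.1592] w 0.0557 F [-0.39 -0.22  8.88] q7 [ 0.557  0.643 -0.354  1.594  0.258  0.949 -0.031]
[[0.0024, 0.9889, -0.1486], [-0.0003, -0.1486, -0.9889], [-1.0, 0.0024, -0.0]] jaw yaw -8.547231974623797
[0.02148186 0.03372023 0.03312971]
```

View pics/w4.png

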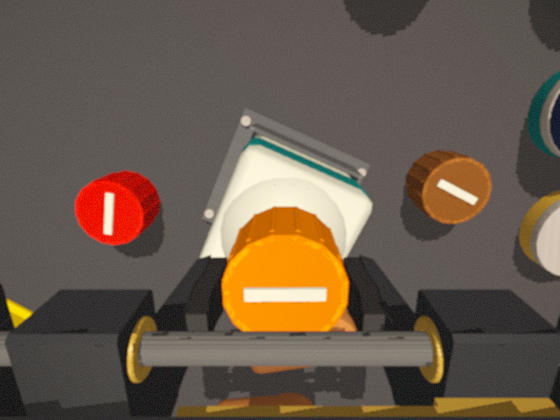

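The cap turns with the jaws: its bar is still level in the wrist view at (285,295), and the bottle has rotated in view by about 24°. I go on another 42°, holding the press.

carry_out(
  claw=[40,40,40,40,40,40,40,40],
  xyz=[
    [0,0,0],
    [0,0,0],
    [0,0,0],
    [0,0,0],
    [0,0,0],
    [0,0,0],
    [0,0,0],
    [0,0,0],
  ],
  angular=[
    [-6,0,0],
    [-6,0,0],
    [-6,0,0],
    [-6,0,0],
    [-6,0,0],
    [-6,0,0],
    [-6,0,0],
    [0,0,0],
  ],
)

```text
clock: 5.0
tool_pos: [0.5996, -0.2423, 0.159]
ee_rot: [0.77, 1.429, -0.768]
ft_force: [-0.8, 1.1, 8.9]
grip_width: 0.0554
```

```bash
python3 - <<'E'
from h import *
s,M=st(); print(s['wrist_torque'])
c=camera('wrist'); save('w5',c['color'])
E
```

```text
t 5.0 p [ 0.5996 -0.2423  0.159 ] w 0.0554 F [-0.8   1.12  8.87] q7 [ 0.669  0.676 -0.524  1.587  0.385  0.982  0.608]
[[0.0015, 0.8342, 0.5515], [0.0003, 0.5515, -0.8342], [-1.0, 0.0014, 0.0006]] jaw yaw 33.469703927609395
[0.13312772 0.17091456 0.04390164]
```

View pics/w5.png

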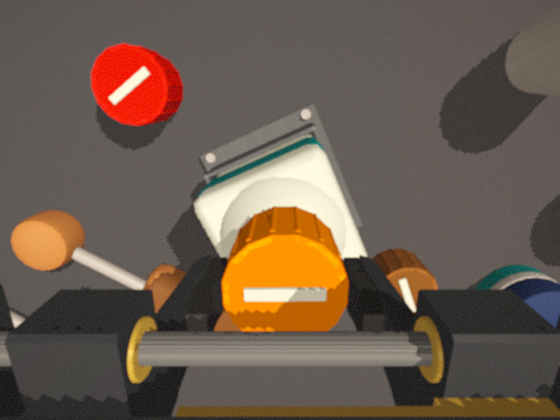

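The cap has turned 66° with the bar still level in the jaws, so it did not slip. I lift straight up 92 mm.

carry_out(
  claw=[40,40,40,40,40,40,40,40,40,40,40,40],
  xyz=[
    [-4,0,0],
    [-6,0,0],
    [-8,0,0],
    [-10,0,0],
    [-10,0,0],
    [-10,0,0],
    [-10,0,0],
    [-10,0,0],
    [-10,0,0],
    [-8,0,0],
    [-4,0,0],
    [-2,0,0],
  ],
  angular=[
    [0,0,0],
    [0,0,0],
    [0,0,0],
    [0,0,0],
    [0,0,0],
    [0,0,0],
    [0,0,0],
    [0,0,0],
    [0,0,0],
    [0,0,0],
    [0,0,0],
    [0,0,0],
  ],
)

```text
clock: 6.25
tool_pos: [0.599, -0.2427, 0.2505]
ee_rot: [0.771, 1.429, -0.771]
ft_force: [0.2, -0.0, -0.5]
grip_width: 0.0557
```

carry_out(
  claw=[40,40,40],
  xyz=[
    [0,0,0],
    [0,0,0],
    [0,0,0],
  ],
  angular=[
    [0,0,0],
    [0,0,0],
    [0,0,0],
  ],
)

```text
clock: 6.55
tool_pos: [0.5986, -0.2426, 0.2496]
ee_rot: [0.771, 1.43, -0.772]
ft_force: [0.1, 0.0, -0.5]
grip_width: 0.0553
```

```bash
python3 - <<'E'
from h import *
s,M=st(); print(s['qd'].round(4))
c=camera('wrist'); save('w6',c['color'])
z=c['z_map'];K=c['intrinsics'];v,u=np.mgrid[:420,:560]
P=np.stack([(u-K[0,2])/K[0,0]*z,-(v-K[1,2])/K[1,1]*z,-z],-1)
T=P@c['mount'][:3,:3].T+c['mount'][:3,3]; W=T@M.T+s['tool_pos']
hsv=cv2.cvtColor(c['color'],cv2.COLOR_RGB2HSV)
m=(hsv[...,1]>200)&(hsv[...,0]<22)&(abs(T[...,0])<.03)&(z>0)&(abs(T[...,1])<.04)
p=W[m]; print('wrist cap',m.sum(),p.min(0),p.max(0))
c=camera('scene'); save('s6',c['color'][140:260,150:280],6)
W=world(c); hsv=cv2.cvtColor(c['color'],cv2.COLOR_RGB2HSV)
m=(hsv[...,1]>200)&(hsv[...,0]<22)&(np.hypot(W[...,0]-.599,W[...,1]+.243)<.04)&(W[...,2]>.15)
p=W[m]; print('scene cap',m.sum(),p.min(0),p.max(0))
m=(hsv[...,1]<90)&(hsv[...,2]>120)&(np.hypot(W[...,0]-.599,W[...,1]+.243)<.03)&(abs(W[...,2]-.168)<.006)
p=W[m]; print('mouth',m.sum(),len(p) and p.mean(0))
E
```

```text
t 6.55 p [ 0.5986 -0.2426  0.2496] w 0.0553 F [ 0.12  0.02 -0.52] q7 [ 0.69   0.581 -0.558  1.511  0.325  1.144  0.651]
[[-0.0008, 0.8359, 0.5489], [0.0003, 0.5489, -0.8359], [-1.0, -0.0005, -0.0007]] jaw yaw 33.29159889059062
[ 0.0021 -0.0001  0.0005 -0.001  -0.0012 -0.0008  0.0005]
wrist cap 11430 [ 0.5697369  -0.27025806  0.22479031] [ 0.62795704 -0.21334067  0.26904234]
scene cap 23 [ 0.57377615 -0.26428534  0.26387604] [ 0.58859298 -0.24834495  0.26958436]
mouth 58 [ 0.60647597 -0.23755171  0.1675969 ]
```

View pics/w6.png

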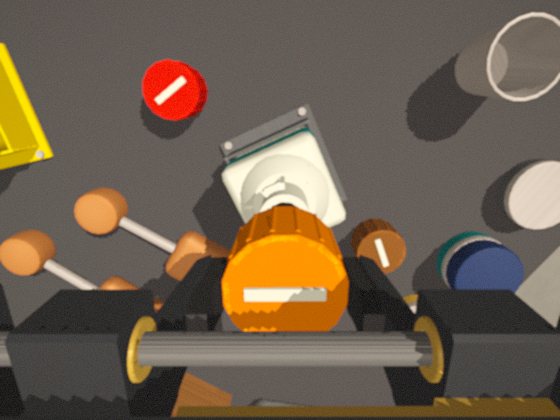

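View pics/s6.png

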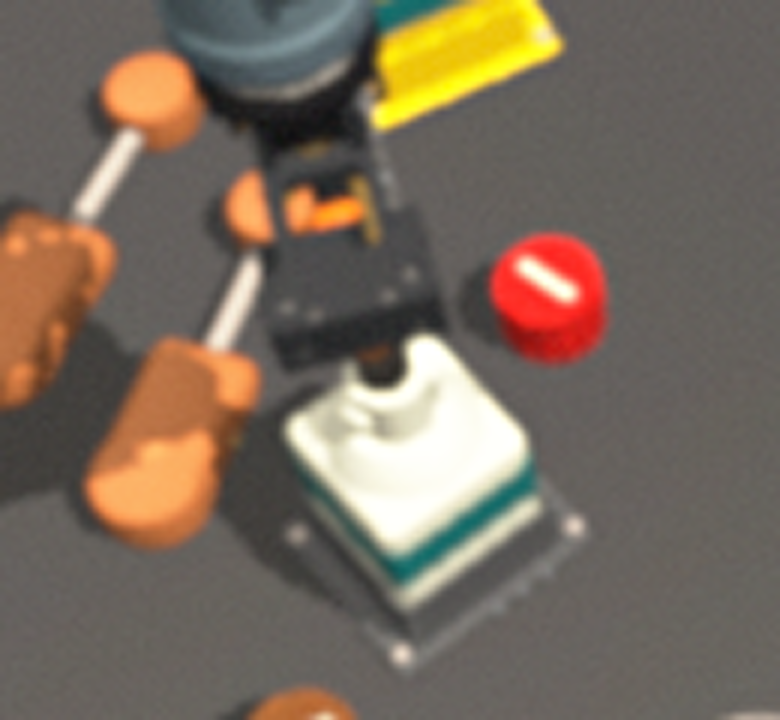

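The cap is in the jaws at wrist (286,280), and the bottle neck stands bare below it with its lug visible. The underside is at about z = 0.227, 59 mm above the mouth, and centred. I let it settle briefly, confirm, then hand in.

carry_out(
  claw=[40,40,40,40,40],
  xyz=[
    [0,0,0],
    [0,0,0],
    [0,0,0],
    [0,0,0],
    [0,0,0],
  ],
  angular=[
    [0,0,0],
    [0,0,0],
    [0,0,0],
    [0,0,0],
    [0,0,0],
  ],
)

```text
clock: 7.15
tool_pos: [0.5989, -0.2426, 0.2501]
ee_rot: [0.771, 1.43, -0.771]
ft_force: [0.0, -0.1, -0.4]
grip_width: 0.0556
```

```bash
python3 - <<'E'
from h import *
s,M=st(); print(s['qd'].round(4)); print(env.hand_in())
E
```

```text
t 7.15 p [ 0.5989 -0.2426  0.2501] w 0.0556 F [ 0.   -0.09 -0.45] q7 [ 0.69   0.581 -0.558  1.51   0.325  1.144  0.651]
[[0.0, 0.8359, 0.5489], [-0.0, 0.5489, -0.8359], [-1.0, -0.0, 0.0]] jaw yaw 33.29287648344299
[ 0.0002  0.0005  0.0008  0.0014 -0.001   0.0002  0.0003]
the job is handed in; nothing more can be done
None
```

The cap is off, and I handed the job in at 7.15 s with it still held over the bottle's mouth. I gripped the orange cap across its flats, pressed it down about 6 mm (9.6 N), turned it 66° anticlockwise while pressed, and lifted it straight up 91 mm.

**Final state:** the gripper opening was 55.6 mm, the cap was level and the joints were practically still. The cap's underside was about 59 mm above the mouth and within about 2 mm of its axis. The wrist force was -0.45 N, which is about the cap's own weight.

**Checks:**
- **Slip:** the wrist pictures showed no slip in the jaws.
- **Scene camera:** from above it saw only slivers of the cap and the mouth behind the gripper. Its mouth centroid (0.606, -0.238) is biased by that, so I did not use it for centring.
- **Other items:** I did not measure their positions again at the end; nothing was seen to be touched.

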